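# Click the vee rest into the weld fixture holder

### The job

Take the vee-topped tube rest out of the wooden rack and push its shank down into the grey fixture holder, past the sprung side ball, until it stands fully home on the stop and the ball has clicked into its groove. Press firmly but gently - the holder's stop is at an unknown height and must not be rammed - then let go; leave the flat-topped rest in the rack and do not disturb the other things on the bench.

Things in the scene. Friction and masses are not known exactly. Their poses are not given: they have to be found in the camera images.
- vrest_mid (a point): the vee rest, loose, aluminium, about 0.22 kg: a shank 20 (x) x 30 (y) mm, a collar, and on it an upright plate 12 mm thick (x), 46 mm wide (y) ending in two horns that form a vee. Point on the shank's axis, 68 mm above the foot; z up the shank. Grasp the plate across its 12 mm with the fingertips just above the collar, through which they can push down
- vrest_foot (a point): centre of the vee rest's foot (underside of the shank, edges slanted over 4 mm); axes as vrest_mid. Heights above the foot: collar 84 to 90 mm, solid plate 90 to 116, horn tips 137. The collar spans x -19 to +25, y -23 to +23 mm: longer on the +x side
- vrest_groove (a point): middle of the groove across the +x face of the vee rest's shank, the only one: 12 mm high, 5 mm deep, middle 24 mm above the foot; axes as vrest_mid
- flatrest_mid (a point): the flat rest, loose: same shank and collar, but a flat 40 x 60 mm table on top instead of the vee, 130 mm tall; point 65 mm above its foot on the axis. A bystander: stays in the rack
- rack: wooden rack 64 (x) x 180 (y) x 24 mm, origin at the centre of its underside; two loose pockets at y = -45 and +45 mm, floor 6 mm above the bench, 1.5 mm of play all round. Either rest may be in either pocket; both rests' x axes point along the rack's x axis
- holder: fixed grey block 70 (x) x 66 (y) x 90 mm high on a foot plate 100 x 110 x 8 mm; origin at the centre of its underside. The sprung ball is in its +x wall, its barrel sticking out there, so the rest's x axis must point the same way as the holder's (half a turn out, it cannot click)
- mouth (a point): centre of the mouth of the holder's straight pocket, 21.5 (x) x 31.5 (y) mm, in its top face 90 mm above the bench; axes as the holder. Rubber-faced stop, ball and barrel sit on one stiff carriage set by an earlier user: the stop's face is 56 to 76 mm below the mouth (where is not measured), the ball always 24 mm above that face
- ball (a joint): how far the sprung ball is pushed back, m: 0 = out, standing 4.5 mm into the empty pocket (12 mm ball). The passing shank forces it back about 2 to 4.5 mm, with some 5 to 14 N of downward push; it springs out to about 0 when the groove meets it, with the foot on the stop. Past that the push only loads the stop, which gives about 1 mm per 12 N
- tube_mid (a point): a short steel tube standing upright on the bench, 42 mm across, 55 mm tall; point at its centre. Bystander
- wrench: a wrench 170 mm long lying on the bench, along its x axis. Bystander
- brush: a brush with a long handle lying on the bench, along its x axis. Bystander
Mind the look-alikes: they are no part of the job. What is shaped like the part that bears vrest_mid but purple or turquoise is not meant.

How it is judged:
On the way:
1. the shank is in the holder's pocket, under the mouth, and has forced the ball back (value of joint ball above 0.0015 m and horizontal distance between vrest_foot and mouth below 0.004 m and z of vrest_foot in the frame of mouth below -0.02 m), for 0.05 s.
At the end, for the whole second after the job is handed in: The vee rest stands upright (within 4 degrees) and at rest in the holder, its foot at least 55 mm below the mouth and within 4 mm of its centre line, with the ball sprung out into the groove (less than 1.2 mm pushed back) (value of joint ball below 0.0012 m and z of vrest_foot in the frame of mouth below -0.055 m and horizontal distance between vrest_foot and mouth below 0.004 m and angle between vrest_mid's own z axis and vertical below 0.07 rad and linear speed of vrest below 0.01 m/s); the robot touches nothing.
It fails at once if the holder (its walls, stop or ball) is pushed with more than 35 N by the rest (contact force between vrest and holder above 35 N).
It fails at once if the robot pushes the holder itself with more than 10 N (contact force between any of the fingers, the arm and holder above 10 N).
It fails at once if the flat rest is moved from its pocket (distance of flatrest_mid from where it was at the start of the episode above 0.02 m).
It fails at once if the tube, wrench or brush is disturbed (distance of any of tube_mid, wrench, brush from where it was at the start of the episode above 0.03 m).
It also fails if it takes over 56 s, if anything falls off the work surface, if the arm or the gripper's body presses on something with over 40 N, if the wrist force passes 120 N, or if a joint passes its speed limit or range.

### The arm

A 7-joint arm with a two-finger parallel gripper is mounted at the origin on the work surface. World frame = base frame: x ahead of the robot, y to its left, z up, the work surface at z = 0. Lengths are in m, angles in rad, forces in N, time in s.
With the tool pointing down it reaches from about 0.35 to 0.9 m from the base axis. Payload 8.1 kg.
Tool frame: the origin (TCP) lies at the very end of the fingers, on their centre line; the grasp point (between the pads) lies 19 mm behind it (bot.grip_depth is the distance from the TCP to the grasp point, in m); z points along the fingers, x is the direction in which the jaws open and shut, and the axes are right-handed (so a half turn about z gives the same grasp; the last joint's range is limited). The gripper opens to 85 mm and grips with 20 to 120 N. Pads are 22 mm wide; open, the fingers measure 114 mm over their backs; the gripper's body (76 mm by 85 mm) begins 54 mm behind the grasp point. The pads swing forward as they close: fully open they stand 13 mm farther back than shut.
Start: joints at [-1.448, 0.434, 0.025, 1.573, -0.012, 1.134, -0.075], TCP at [0.14, 0.609, 0.231] pointing down, gripper open.
Joint ranges: [-2.62, 2.62], [-0.44, 2.09], [-1.27, 1.32], [0.08, 2.57], [-1.32, 4.46], [0.12, 2], [-2.74, 2.74]. Speed limits (rad/s): [2.22, 2.22, 3.01, 3.01, 3.14, 3.14, 3.14].

### API

Orientations are given as a rotation vector (axis times angle).
In Python, from station import bot, capture, order gives the robot as it stands. Calls block until the motion is done:
- bot.movep(position, orientation): joint-space move of the TCP to a pose.
- bot.line_to(position, rate=0.15, rot=None, f_stop=None): straight line of the TCP; rot=None keeps the orientation; rate is the mean speed in m/s. With f_stop (N) it stops when the force on the tool has changed by that much, and returns True; else False.
- bot.set_joints(angles): joint-space move.
- bot.set_gripper(opening, effort=None): finger opening in m; effort is the grip in N (None keeps the last); returns when the fingers have stopped.
- bot.dwell(seconds).
- bot.ik(position, orientation): joint angles nearest the present ones, or None.
- bot.observe(): the state.
- capture(name): name is "side" or "top"; returns a dict with "pixels" (400x640x3 uint8, red, green, blue), "intrinsics" (3x3 intrinsics, pixels), "k1" (the pictures are not rectified: a ray, as slopes to the right and down, at radius r is drawn at 1 + k1 r^2 times it, then the intrinsics apply), "T" (4x4, takes a point from camera to world coordinates). Camera axes: x right, y down, z forward; pixel columns grow to the right and rows downward; lengths in m; the calibration is good to about 2 mm. A picture is of the moment at which its call begins. There is no depth.
A pose or a line that the arm cannot do raises bot.PlanningError and nothing moves.
- order.job_done(): hands the job in, once; it reports no verdict.
The state is a dict: "clock": time; "joint_positions": joint angles; "qvel": joint speeds; "joint_efforts": joint torques, N m; "position": TCP position; "tcp_rot": TCP orientation; "wrist_force": force on the tool from outside, world axes, zero at the start; "ft_torque": the same for the moment, N m; "grip_width": finger opening in m.
Only numpy, scipy, OpenCV 4.12 (cv2) and the standard library are available. Lean on these libraries where they do the work, as an engineer would, in place of code of your own. Each camera call takes 0.05 s, during which the arm holds its last target.

## Working session

There is one attempt and no reset: what is moved stays moved. The work goes in short steps, each a Python script; the robot and the scene stay as the last script left them, time stands still between calls to the robot, and variables do not carry over. Pictures are saved under pics/ and viewed, and the job is handed in when it is done.

```bash
mkdir -p pics; ls; cat > h.py <<'E'
import numpy as np, cv2
from station import bot, capture, order
def snap(n,f):
    c=capture(n); cv2.imwrite('pics/'+f+'.png',c['pixels'][:,:,::-1]); np.savez('pics/'+f+'.npz',**{k:np.array(v) for k,v in c.items()}); return c
def load(f): return dict(np.load('pics/'+f+'.npz'))
def D(c): return np.array([float(c['k1']),0,0,0,0])
def proj(c,P):
    T=np.linalg.inv(c['T']); P=np.atleast_2d(np.array(P,float)); q=P@T[:3,:3].T+T[:3,3]
    s=q[:,:2]/q[:,2:]; r2=(s**2).sum(1,keepdims=True); s=s*(1+float(c['k1'])*r2)
    return s@np.array(c['intrinsics'])[:2,:2].T+np.array(c['intrinsics'])[:2,2]
def ray(c,uv):
    p=cv2.undistortPoints(np.array([[uv]],float),np.array(c['intrinsics']),D(c))[0,0]
    d=c['T'][:3,:3]@np.array([p[0],p[1],1]); return c['T'][:3,3],d
def atz(c,uv,z):
    o,d=ray(c,uv); return o+d*(z-o[2])/d[2]
def crop(f,x0,y0,x1,y1,k,out):
    im=cv2.imread('pics/'+f+'.png')[y0:y1,x0:x1]; cv2.imwrite('pics/'+out+'.png',cv2.resize(im,None,fx=k,fy=k,interpolation=cv2.INTER_CUBIC))
E
python3 - <<'E'
from h import *
for n in('top','side'):
    c=snap(n,n+'0'); print(c['T'].round(3),c['intrinsics'],c['k1'])
print(bot.observe(),bot.grip_depth)
E
```

```text
pics
[[-0.011 -0.994  0.11   0.515]
 [-1.     0.011 -0.003  0.021]
 [ 0.002 -0.11  -0.994  0.945]
 [ 0.     0.     0.     1.   ]] [[439.22390687   0.         317.63428363]
 [  0.         439.22390687 203.39994477]
 [  0.           0.           1.        ]] -0.12467432872441982
[[ 0.995 -0.079  0.065  0.525]
 [-0.102 -0.699  0.708 -0.71 ]
 [-0.011 -0.711 -0.703  0.818]
 [ 0.     0.     0.     1.   ]] [[486.45483716   0.         316.93481249]
 [  0.         486.45483716 194.7098785 ]
 [  0.           0.           1.        ]] 0.040494071803528854
{'clock': 0.1, 'joint_positions': array([-1.44758695,  0.4351104 ,  0.02498499,  1.57400191, -0.01163013,
        1.13398801, -0.07510879]), 'qvel': array([-0.00053935, -0.00258281, -0.00176954, -0.00278892, -0.00158258,
        0.00030775,  0.00107913]), 'joint_efforts': array([ 2.07955083e-03, -6.71748805e+01,  1.02748588e+00, -3.16902494e+01,
        1.57878455e-02,  7.24203113e-03,  1.86843829e-05]), 'position': array([0.13988207, 0.60868791, 0.23063284]), 'tcp_rot': array([ 2.45695093e+00,  1.95631778e+00, -1.56984180e-03]), 'wrist_force': array([ 1.0846049 ,  0.48068256, -0.11005385]), 'ft_torque': array([-0.02851275, -0.04009902, -0.00361981]), 'grip_width': 0.08538928942227397} 0.0187
```

View pics/top0.png

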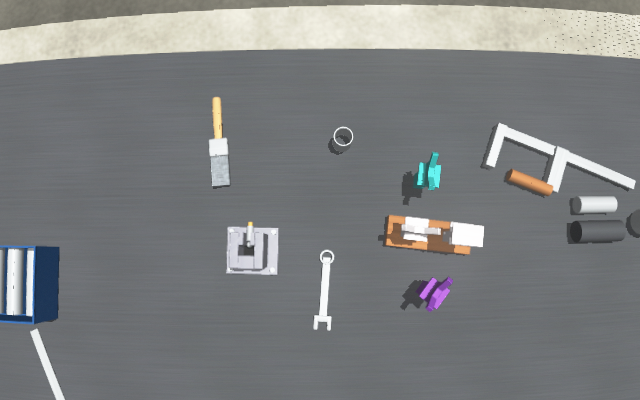

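View pics/side0.png

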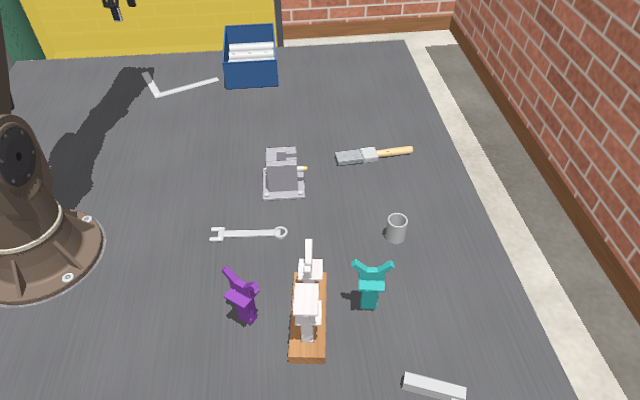

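The top view shows the rack at (428,235), the holder at (252,250), the tube at (343,137), the wrench at (324,290) and the brush at (219,140). These could be taken for the vee rest:
- aluminium vee in the rack, top (418,229), side (310,260)
- flat rest, top (467,235), side (307,300)
- purple look-alike, top (437,293)
- turquoise look-alike, top (430,173)

I choose the aluminium vee in the rack's left (+y) pocket and will check it in close crops.

```bash
python3 - <<'E'
from h import *
crop('top0',370,195,500,270,6,'c1')
crop('top0',210,210,300,290,7,'c2')
crop('side0',270,225,350,370,4,'c3')
crop('side0',250,135,320,210,7,'c4')
E
```

```text
(no output)
```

View pics/c1.png

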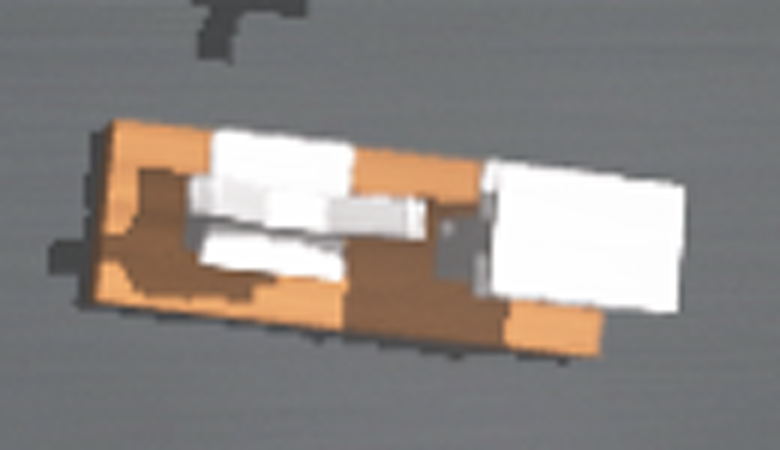

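View pics/c2.png

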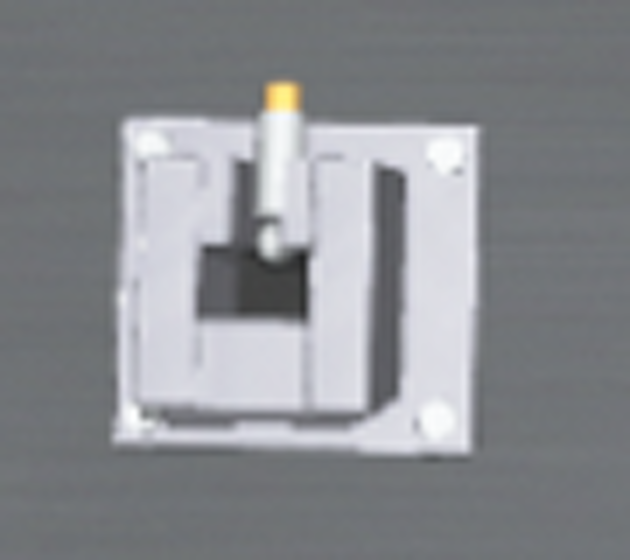

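View pics/c3.png

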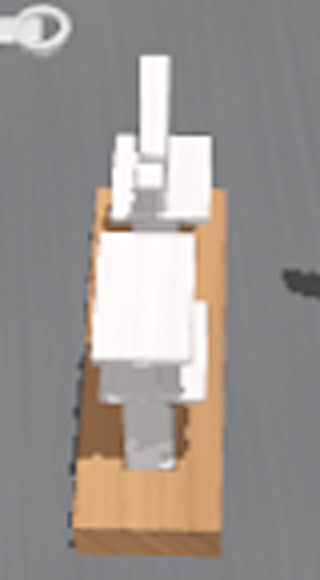

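View pics/c4.png

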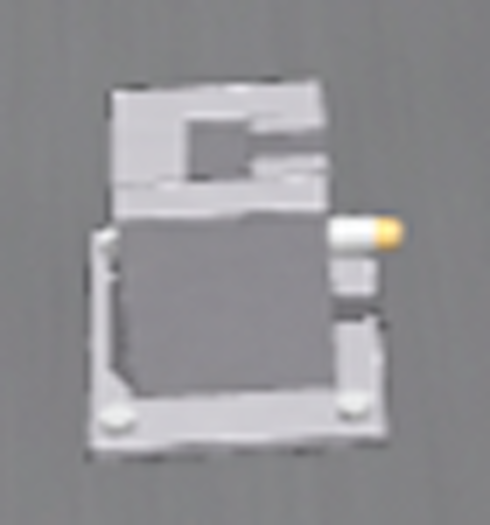

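```bash
cat > fit.py <<'E'
from h import *
from scipy.optimize import least_squares
def fit(obs,p0):
    # obs: (cam, uv, local xyz)
    def W(p,l):
        c,s=np.cos(p[2]),np.sin(p[2]); return np.array([p[0]+c*l[0]-s*l[1],p[1]+s*l[0]+c*l[1],l[2]])
    f=lambda p: np.concatenate([(proj(c,W(p,l))[0]-uv) for c,uv,l in obs])
    r=least_squares(f,p0,loss='soft_l1'); return r.x,r.fun.reshape(-1,2),W
def sub(f,x0,y0,k): return lambda u,v:(x0+(u+.5)/k-.5,y0+(v+.5)/k-.5)
E
python3 - <<'E'
from fit import *
t,s=load('top0'),load('side0')
C1=sub(0,370,195,6);C2=sub(0,210,210,7);C3=sub(0,270,225,4);C4=sub(0,250,135,7)
H=.09
hold=[(t,C2(140,155),(.035,.033,H)),(t,C2(372,162),(.035,-.033,H)),(t,C2(365,410),(-.035,-.033,H)),(t,C2(133,405),(-.035,.033,H)),
(t,C2(125,120),(.05,.055,.008)),(t,C2(480,127),(.05,-.055,.008)),(t,C2(470,452),(-.05,-.055,.008)),
(t,C2(306,320),(-.01075,-.01575,H)),(t,C2(197,320),(-.01075,.01575,H)),
(s,C4(113,92),(-.035,.033,H)),(s,C4(322,80),(.035,.033,H)),(s,C4(327,212),(.035,-.033,H)),(s,C4(117,222),(-.035,-.033,H)),
(s,C4(187,118),(-.01075,.01575,H)),(s,C4(187,183),(-.01075,-.01575,H)),(s,C4(92,450),(-.05,-.055,0)),(s,C4(385,435),(.05,-.055,0))]
def go(n,o,p0):
    for nm,oo in (('both',o),('top',[q for q in o if q[0] is t]),('side',[q for q in o if q[0] is s])):
        p,r,W=fit(oo,p0); print(n,nm,p.round(4)); 
        if nm=='both': print(r.round(1).tolist())
    return
go('holder',hold,[.45,.14,0])
Z=.096
rest=[(t,C1(213,128),(.025,.023,Z)),(t,C1(354,147),(.025,-.023,Z)),(t,C1(342,282),(-.019,-.023,.09)),(t,C1(200,262),(-.019,.023,.09)),
(t,C1(190,177),(.006,.023,.143)),(t,C1(425,198),(.006,-.023,.143)),
(s,C3(212,135),(.025,.023,Z)),(s,C3(210,212),(.025,-.023,Z)),(s,C3(112,212),(-.019,-.023,Z)),(s,C3(116,135),(-.019,.023,Z)),
(s,C3(140,56),(-.006,.023,.143)),(s,C3(169,56),(.006,.023,.143))]
go('rest',rest,[.55,-.2,0])
rack=[(t,C1(112,120),(.032,.09,.024)),(t,C1(95,300),(-.032,.09,.024)),(t,C1(600,355),(-.032,-.09,.024)),
(s,C3(74,530),(-.032,-.09,.024)),(s,C3(220,530),(.032,-.09,.024)),(s,C3(97,188),(-.032,.09,.024)),(s,C3(227,190),(.032,.09,.024))]
go('rack',rack,[.55,-.23,0])
# tip
o1,d1=ray(t,C2(283,83)); o2,d2=ray(s,C4(404,232))
A=np.c_[d1,-d2]; k=np.linalg.lstsq(A,o2-o1,rcond=None)[0]; print('tip',(o1+k[0]*d1).round(4),(o2+k[1]*d2).round(4))
E
```

```text
holder both [ 0.5212  0.1593 -0.0291]
[[-0.2, -0.4], [0.2, -0.7], [0.2, 0.0], [-0.4, -0.1], [-0.4, -0.8], [-0.0, -0.7], [0.2, -0.0], [0.1, 0.1], [-0.4, -0.2], [-0.3, -0.1], [-0.5, 0.0], [0.0, -0.5], [-0.9, -0.2], [-0.5, 0.3], [-0.3, -0.2], [-0.5, 2.4], [-0.0, 2.0]]
holder top [ 0.5207  0.1591 -0.0296]
holder side [ 0.5221  0.1601 -0.0305]
rest both [ 0.5559 -0.1714 -0.1302]
[[-0.2, -0.2], [-0.5, -0.6], [-1.4, -0.6], [-0.8, 0.0], [7.7, -0.3], [-6.9, -0.9], [-0.5, -0.2], [-0.6, 1.0], [-0.6, 0.6], [-0.1, -0.5], [0.1, 3.1], [-0.5, 3.2]]
rest top [ 0.5551 -0.1727 -0.1309]
rest side [ 0.5568 -0.1694 -0.1184]
rack both [ 0.5502 -0.2169 -0.1238]
[[0.2, -0.4], [0.1, -0.2], [-0.5, -0.3], [-0.3, -0.3], [0.2, 0.3], [-0.1, 0.1], [-0.6, -0.0]]
rack top [ 0.5497 -0.2169 -0.1218]
rack side [ 0.5506 -0.2168 -0.1268]
tip [0.5792 0.157  0.049 ] [0.5821 0.157  0.0492]
```

```bash
cat >> h.py <<'E'
from scipy.spatial.transform import Rotation as Ro
def rv(yaw,flip=False):
    y=yaw+(np.pi if flip else 0); c,s=np.cos(y),np.sin(y)
    return Ro.from_matrix([[c,s,0],[s,-c,0],[0,0,-1]]).as_rotvec()
def st():
    o=bot.observe(); print('t',round(o['clock'],2),'p',o['position'].round(4),'rot',o['tcp_rot'].round(3),'F',o['wrist_force'].round(1),'M',o['ft_torque'].round(2),'w',round(o['grip_width'],4)); return o
E
python3 - <<'E'
from h import *
for fl in(0,1):
    for p,y in (((.556,-.172,.25),-.125),((.556,-.172,.099),-.125),((.521,.1595,.25),-.03),((.521,.1595,.12),-.03)):
        q=bot.ik(p,rv(y,fl)); print(fl,p,None if q is None else np.round(q,2))
E
```

```text
0 (0.556, -0.172, 0.25) [-0.47  0.48  1.01  1.71 -0.44  1.2   0.53]
0 (0.556, -0.172, 0.099) [-0.51  0.81  1.19  1.88 -0.87  1.08  0.92]
0 (0.521, 0.1595, 0.25) [-0.89  0.32  0.65  1.78 -0.21  1.11 -0.2 ]
0 (0.521, 0.1595, 0.12) [-0.81  0.47  0.58  1.93 -0.34  0.83 -0.08]
1 (0.556, -0.172, 0.25) [-0.53  0.55  1.16  1.71 -0.53  1.24 -2.51]
1 (0.556, -0.172, 0.099) [-0.49  0.79  1.15  1.88 -0.84  1.05 -2.25]
1 (0.521, 0.1595, 0.25) [-0.42  0.29  0.04  1.75 -0.01  1.11  2.73]
1 (0.521, 0.1595, 0.12) [-0.32  0.43 -0.1   1.89  0.06  0.82  2.66]
```

```bash
python3 - <<'E'
from h import *
r=rv(-.125)
bot.movep([.556,-.172,.24],r); st()
bot.set_gripper(.06,40); st()
snap('side','side1'); snap('top','top1')
E
```

```text
t 3.2 p [ 0.5564 -0.171   0.2398] rot [-3.135  0.193  0.   ] F [0.3 0.2 0.8] M [-0.    0.01 -0.06] w 0.0856
t 3.58 p [ 0.556  -0.1719  0.24  ] rot [ 3.135 -0.196 -0.   ] F [ 0.  -0.4 -0.3] M [-0.04  0.01 -0.01] w 0.06
```

View pics/side1.png

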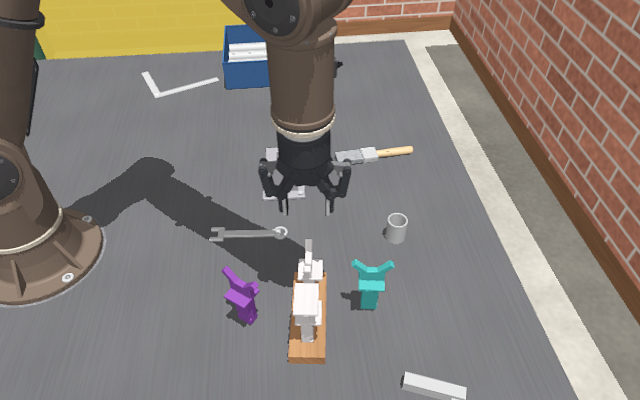

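The open fingers at (285–330, 210) line up over the vee at (308,245), and nothing is in the way.

```bash
python3 - <<'E'
from h import *
print(bot.line_to([.556,-.172,.102],rate=.12,f_stop=8)); st()
bot.set_gripper(0.0,60); st()
snap('side','side2')
crop('side2',240,150,380,340,3,'c5')
E
```

```text
False
t 4.97 p [ 0.5565 -0.1723  0.1027] rot [ 3.135e+00 -1.960e-01  2.000e-03] F [0.5 0.1 0. ] M [ 0.02 -0.04 -0.02] w 0.0602
t 5.47 p [ 0.5561 -0.1721  0.1024] rot [-3.135e+00  1.960e-01 -1.000e-03] F [-0.9  1.1  5.7] M [0.18 0.33 0.03] w 0.0106
```

View pics/c5.png

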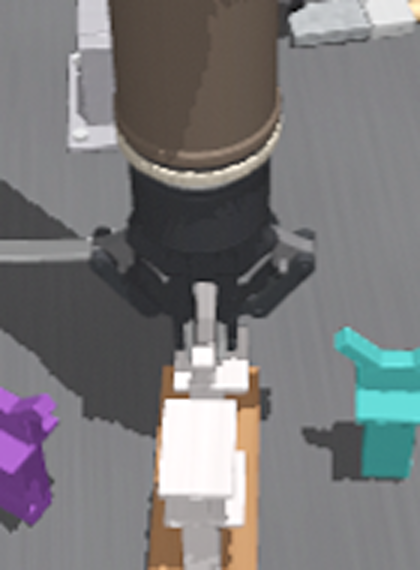

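The fingers hold the plate at crop (205,345), just above the collar. The opening is 10.6 mm, which fits a plate gripped at 60 N. Next I lift and re-measure.

```bash
python3 - <<'E'
from h import *
bot.line_to([.556,-.172,.25],rate=.12); st()
bot.movep([.521,.1595,.25],rv(-.03)); st()
bot.line_to([.521,.1595,.225],rate=.1); bot.dwell(.3); st()
snap('side','side3'); snap('top','top3')
crop('side3',230,60,340,210,4,'c6')
crop('top3',200,200,310,300,6,'c7')
E
```

```text
t 6.91 p [ 0.5556 -0.1718  0.2493] rot [-3.135e+00  1.960e-01  2.000e-03] F [-0.3  0.4 -2.5] M [-0.   -0.03 -0.02] w 0.0109
t 8.17 p [0.5215 0.1579 0.2502] rot [ 3.141e+00 -5.000e-02  1.000e-03] F [ 0.4 -0.1 -2.5] M [-0.06  0.01  0.03] w 0.0109
t 8.87 p [0.5212 0.1595 0.2254] rot [-3.141e+00  4.700e-02 -1.000e-03] F [ 0.7  0.6 -1.7] M [-0.04 -0.03 -0.  ] w 0.0101
```

View pics/c6.png

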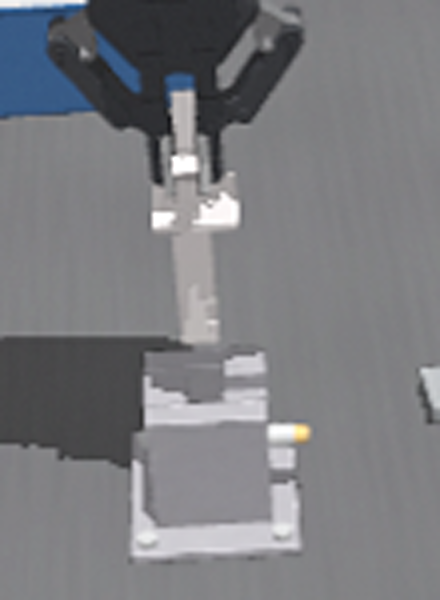

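View pics/c7.png

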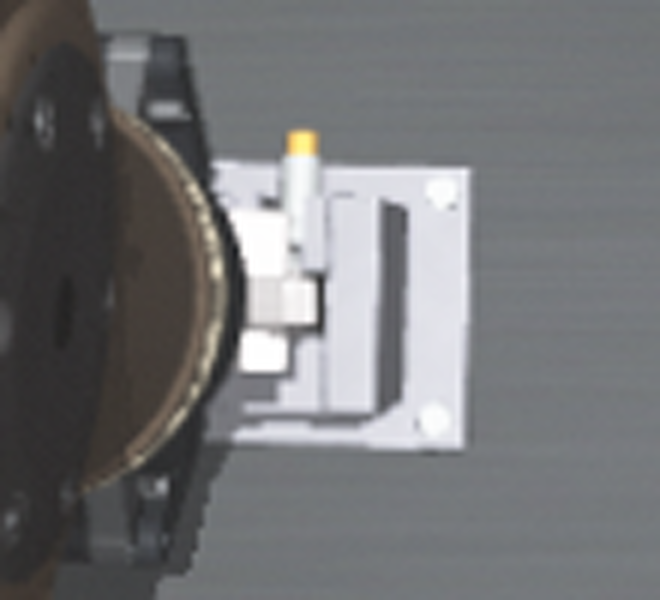

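View pics/side3.png

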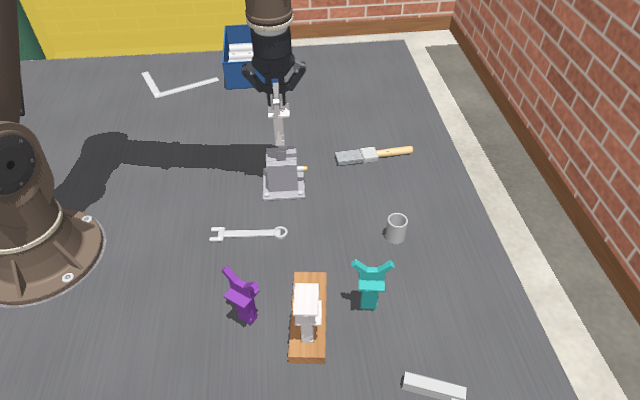

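```bash
python3 - <<'E'
from h import *
s,t=load('side3'),load('top3')
def W(l,p=(.5212,.1595),yaw=-.03,z0=.2254-.0964):
    c,sn=np.cos(yaw),np.sin(yaw); return [p[0]+c*l[0]-sn*l[1],p[1]+sn*l[0]+c*l[1],z0+l[2]]
P=[(-.01,-.015,.004),(.01,-.015,.004),(.01,.015,.004),(-.01,-.015,.084),(.01,-.015,.084),(-.019,-.023,.084),(.025,-.023,.084),(-.019,-.023,.09),(.025,-.023,.09)]
pp=proj(s,[W(l) for l in P]); im=cv2.imread('pics/side3.png')
cr=cv2.resize(im[80:220,240:330],None,fx=4,fy=4,interpolation=cv2.INTER_CUBIC)
for q in pp: cv2.circle(cr,tuple(np.round((q-[240,80]+.5)*4).astype(int)),2,(0,0,255),-1)
print(((pp-[230,60]+.5)*4).round(0).tolist())
t_=cv2.imread('pics/top3.png'); ct=cv2.resize(t_[200:290,215:290],None,fx=5,fy=5,interpolation=cv2.INTER_CUBIC)
for q in proj(t,[W(l) for l in [(-.019,-.023,.084),(.025,-.023,.09)]]): cv2.circle(ct,tuple(np.round((q-[215,200]+.5)*5).astype(int)),2,(0,0,255),-1)
o=np.zeros((560,360+375,3),np.uint8); o[:,:360]=cr; o[:450,360:]=ct; cv2.imwrite('pics/c8.png',o)
E
```

```text
[[182.0, 344.0], [218.0, 342.0], [217.0, 309.0], [171.0, 226.0], [209.0, 224.0], [154.0, 235.0], [238.0, 231.0], [153.0, 226.0], [237.0, 222.0]]
```

View pics/c8.png

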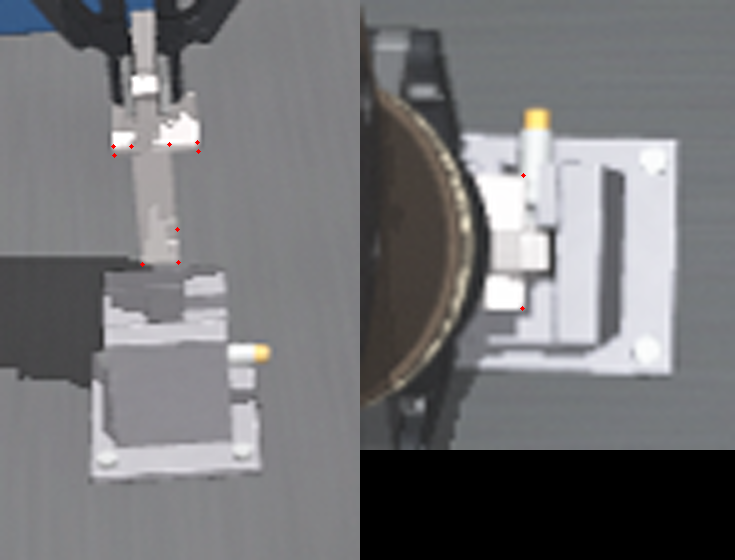

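The predicted corners land on the collar and shank in both views: foot at (143–178, 263) in the side crop, collar edge at (523, 175–308) in the top crop. The part sits square in the hand, over the mouth. Now I lower it with force stops.

```bash
python3 - <<'E'
from h import *
bot.line_to([.521,.1595,.190],rate=.1); bot.dwell(.2); o=st(); 
print(bot.line_to([.521,.1595,.170],rate=.015,f_stop=7)); st()
E
```

```text
t 9.67 p [0.5214 0.1595 0.1906] rot [-3.141e+00  4.700e-02 -1.000e-03] F [ 0.4 -0.3 -2.4] M [ 0.05 -0.    0.  ] w 0.0109
False
t 11.15 p [0.5211 0.1595 0.1701] rot [-3.141  0.047 -0.   ] F [ 0.1 -0.6 -2.8] M [ 0.08  0.06 -0.04] w 0.0106
```

```bash
python3 - <<'E'
from h import *
print(bot.line_to([.521,.1595,.145],rate=.012,f_stop=18)); st()
print(bot.line_to([.521,.1595,.128],rate=.012,f_stop=18)); st()
E
```

```text
False
t 13.38 p [0.5209 0.1595 0.145 ] rot [-3.141  0.047  0.   ] F [-0.9 -0.  -0.8] M [-0.01  0.27  0.05] w 0.0108
False
t 14.95 p [0.5209 0.1595 0.1279] rot [ 3.141 -0.047 -0.   ] F [-1.1  0.2  0.4] M [0.03 0.42 0.01] w 0.0107
```

```bash
python3 - <<'E'
from h import *
f0=-2.6
z=.128
while z>.106:
    z-=.0015
    hit=bot.line_to([.521,.1595,z],rate=.01,f_stop=14); o=bot.observe()
    f=o['wrist_force'][2]-f0; print(round(o['clock'],2),hit,o['position'][2].round(4),f.round(1),o['wrist_force'].round(1),o['ft_torque'].round(2))
    if hit or f>15: break
E
```

```text
15.25 False 0.1262 -1.3 [ 0.1 -0.5 -3.9] [ 0.03  0.23 -0.03]
15.55 False 0.1247 -2.7 [-0.9  0.2 -5.3] [0.04 0.09 0.02]
15.85 False 0.1231 -6.2 [ 1.4  0.3 -8.8] [ 0.04 -0.21 -0.04]
16.15 False 0.1219 -3.8 [-0.4 -0.  -6.4] [0.01 0.19 0.01]
16.45 False 0.1207 1.2 [-0.1  1.1 -1.4] [-0.   -0.02 -0.04]
16.75 False 0.1194 6.0 [-0.2 -0.1  3.4] [-0.03 -0.    0.03]
16.98 True 0.1188 15.6 [-2.2 -0.1 13. ] [-0.03  0.78 -0.02]
```

The log shows the ball riding the shank, then pulling the part in (force down to −6 N), then the stop loading to 15.6 N at TCP z 0.119. That is a click followed by the stop. I'll look, then let go.

```bash
python3 - <<'E'
from h import *
snap('side','side4')
bot.line_to([.521,.1595,.1195],rate=.01); st()
bot.set_gripper(.05,20); st()
bot.dwell(.2)
snap('side','side5')
crop('side4',230,60,340,210,4,'a');crop('side5',230,60,340,210,4,'b')
cv2.imwrite('pics/c9.png',np.hstack([cv2.imread('pics/a.png')[:600,:395],cv2.imread('pics/b.png')[:600,:395]]))
E
```

```text
t 17.33 p [0.5212 0.1595 0.1195] rot [-3.141e+00  4.700e-02 -1.000e-03] F [ 0.1 -0.9  2. ] M [ 0.04 -0.06  0.02] w 0.0106
t 17.79 p [0.5209 0.1595 0.1194] rot [-3.141  0.047 -0.   ] F [ 0.5  0.  -0.2] M [-0.01 -0.03 -0.01] w 0.0496
```

View pics/c9.png

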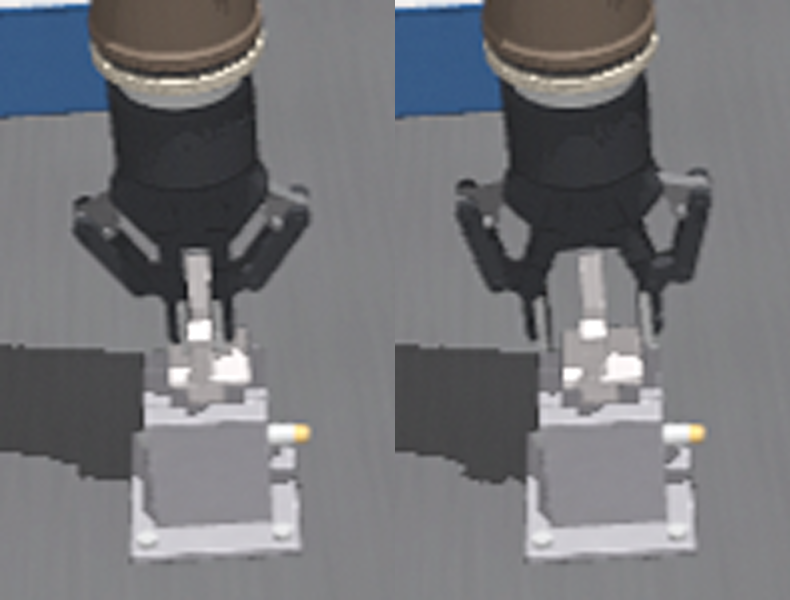

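The rest stands in the holder with its collar at crop (200,375), and it did not move when released. Now I retract and check.

```bash
python3 - <<'E'
from fit import *
from h import st
bot.line_to([.521,.1595,.26],rate=.12); bot.movep([.40,-.10,.33],rv(-.03)); bot.dwell(.3); st()
s=snap('side','side6'); t=snap('top','top6')
crop('side6',245,90,325,200,5,'a');crop('top6',215,205,295,285,5,'b')
o=np.zeros((550,800,3),np.uint8); o[:,:400]=cv2.imread('pics/a.png'); o[:400,400:]=cv2.imread('pics/b.png')
yaw=-.03;c,sn=np.cos(yaw),np.sin(yaw)
for zf in (.0225,):
  W=[[.5212+c*x-sn*y,.1595+sn*x+c*y,zf+z] for x,y,z in [(-.019,-.023,.09),(.025,-.023,.09),(.025,.023,.09),(-.019,.023,.09),(-.006,.015,.116),(.006,.015,.116)]]
  for q in proj(s,W): cv2.circle(o,tuple(np.round((q-[245,90]+.5)*5).astype(int)),2,(0,0,255),-1)
  for q in proj(t,W[:4]): cv2.circle(o,tuple(np.round((q-[215,205]+.5)*5+[400,0]).astype(int)),2,(0,0,255),-1)
cv2.imwrite('pics/c10.png',o)
E
```

```text
t 20.79 p [ 0.4001 -0.0997  0.3302] rot [ 3.141 -0.047  0.   ] F [ 0.1 -0.6  0.5] M [ 0.01 -0.03  0.01] w 0.0499
```

View pics/c10.png

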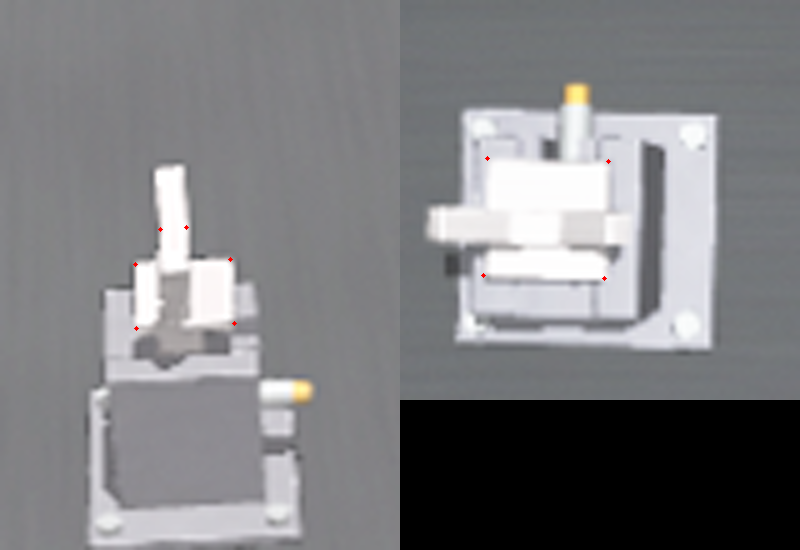

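View pics/side6.png

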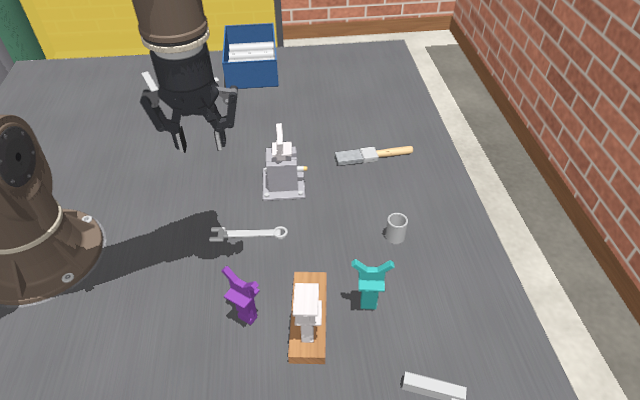

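The collar corners match a foot height of 22.5 mm (67 mm below the mouth), upright and with the long side towards the barrel. The bystanders sit at their original pixels.

```bash
python3 - <<'E'
from station import order
print(order.job_done())
E
```

```text
the job is handed in; nothing more can be done
None
```

I took the aluminium vee rest from the rack's left (+y) pocket, pushed it into the holder, let go, moved the arm clear and handed the job in at about 21 s of the 56 s allowed.

- **Insertion:** The shank entered with no noticeable side force. The force rose slightly as the ball rode the shank, then fell to about −6 N as the ball drew the part down into the groove. The stop then loaded up to 15.6 N, under the 35 N limit, and I stopped pressing there.
- **Final position:** The part did not visibly move when released. In the last pictures its collar corners fit a foot about 67 mm below the mouth, upright and centred to about 1 mm, with the long collar side towards the ball barrel. The collar's +x edge in the top view was about 1 px off the prediction, within calibration error.
- **Bystanders:** The flat rest, tube, wrench and brush show no visible movement in the side picture.
- **Not checked directly:** The ball is hidden, so the click is inferred from the force trace and the seating depth. An earlier estimate of the stop height from the barrel, 65 mm below the mouth, differs from the 67 mm by about 2 mm, which is within the camera calibration.

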